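# Ready the sample tube, then hold the incubator's sprung lid at its pointer

### The arm

A 6-joint arm with a two-finger parallel gripper is mounted at the origin on a cart in front of the work surface, level with it; the furniture and walls round the work are solid. World frame = base frame: x ahead of the robot, y to its left, z up, the work surface at z = 0. Lengths are in m, angles in degrees, forces in N, time in s.
With the tool pointing down it reaches from about 0.375 to 0.9 m from the base axis. Payload 3.1 kg.
Tool frame: the origin (TCP) lies on the centre line of the jaws, within the pads' length; the fingertips stand 8 mm ahead of it and the grasp point (between the pads) lies 11 mm behind it; y points along the fingers, x is the direction in which the jaws open and shut, and the axes are right-handed (so a half turn about y gives the same grasp; the last joint's range is limited). The gripper opens to 87 mm and grips with 3 to 60 N. Pads are 19 mm wide; open, the fingers measure 117 mm over their backs; the gripper's body (75 mm by 190 mm) begins 51 mm behind the grasp point.
Start: joints at [-83.05, 30.224, 82.088, -0, 67.689, -10.227], TCP at [0.185, -0.597, 0.231] pointing down, gripper open.
Joint ranges: [-176.69, 176.69], [-43.24, 126.21], [12.49, 139.97], [-82, 262], [0, 151.66], [-163.58, 163.58]. Speed limits (degrees/s): [159.86, 159.86, 180, 180, 180, 180].

### API

Orientations are given as a 3x3 rotation matrix whose columns are the frame's x, y, z axes.
In Python, from rig import read_state, imaging, job, spotter gives the robot as it stands.
- The arm moves only by the tool apply_moves, never from a script. Its argument "steps" is a list of rows, each an object of numbers: "x", "y", "z": the shift along the world's x, y, z in mm; "spin": the turn about the world's z in rad. In form: [{"x": .., "y": .., "z": .., "spin": ..}, ...]. A call has 1 to 12 rows; each row shifts and turns the pose as measured when the row begins; what a row does not reach is not made up. A row lasts 1/10 s, in which the tool goes at most 50 mm and 8.59 degrees, less where a joint would pass 70% of its speed; a pose out of reach is approached as far as the arm can. A call is refused whole if a number of a shift passes 50 or a number of a turn 0.15, either way. A call with a gripper value outside its range is refused whole. "grip" is the finger opening in mm, from 0 to 87, set as the call begins (left out, the last holds). The fingers move at their own pace and stop on an object; the grip force is fixed at half the most. Time passes only in rows, so rows that do not move let the fingers close. It gives the time, the measured TCP pose, the force and the opening at its end, in the units of the state.
- read_state(): the state, without advancing time (a new reading comes with each control period).
- imaging.capture(name): name is "side" or "top"; returns the picture (420x560x3 uint8, red, green, blue); there is no depth.
- imaging.camera_params(name): a dict with "fov_y" (degrees; the focal length in pixels is half the picture's height over the tangent of half this angle, whatever the lens; pixels are square), "cx", "cy" (the principal point, pixels), "dist" ([k1, k2, p1, p2, k3] as OpenCV has them; the pictures are not rectified), "R" (3x3) and "t" (3): a world point X has camera coordinates R X + t. Camera axes: x right, y down, z forward; pixel columns grow to the right and rows downward; lengths in m; the calibration is good to about 2 mm. A picture is of the moment at which its call begins. camera_params takes no time and is no camera call.
- job.hand_in(): hands the job in, once; it reports no verdict.
Trained networks look in the newest picture that a camera, given by its name, has taken for a name from the list of things; names that differ only in an ending like _2 or _b are one class to them, and where a whole thing is asked for, a point or a joint stands for the part that bears it (a point fixed in the world has none). Each returns a list of dicts, best first, with "score" (0 to 1); they miss things now and then, are a little off and sometimes report something else, mostly with a low value. They report only what shows in the picture. A call takes as long as a camera call. They do not tell look-alikes from the thing itself.
- spotter.cut_out(name, camera): "mask" (420x560 bool, what is visible of it) and "rect" ([left, top, width, height] in pixels, round what is visible of it).
The state is a dict: "time_s": time; "joint_positions": joint angles; "qvel": joint speeds; "tau": joint torques, N m; "position": TCP position; "tcp_rot": TCP orientation; "force": force on the tool from outside, world axes, zero at the start; "moment": the same for the moment, N m; "opening": opening from 0.0 (shut) to 1.0 (fully open).
Only numpy, scipy, OpenCV 4.12 (cv2) and the standard library are available. Lean on these libraries where they do the work, as an engineer would, in place of code of your own. Each camera call takes 0.05 s, during which the arm holds its last target.

### The job

Get the block incubator ready for a colleague to load: take the capped tube out of the slanted rest, stand it upright in the little round holder cup and let go of it. Then lift the incubator's sprung lid by its bar handle until the lid is in line with the pointer arm on the incubator's side, and keep holding it still there: the lid snaps shut if released, so the program finishes with the gripper still holding the lid at that angle. Leave the pointer arm and the other things on the bench where they are.

Things in the scene. Friction and masses are not known exactly. Their poses are not given: they have to be found in the camera images.
- tube: capped plastic sample tube, 115 mm long, body 16 mm across, cap (upper 15 mm or so) 20 mm across, conical tip, 18 g; origin at the tip, z along the tube towards the cap. It starts in the slanted rest with its tip in the hole, leaning 20 degrees from vertical, cap towards the rest's -x, roughly towards the robot; about 70 mm of it stands out of the hole
- slant_rest: fixed white block on an 85 x 60 mm foot with one slanting square hole, 17.5 mm wide and 42 mm deep (11 mm wide at the bottom), leaning 20 degrees from vertical; overall about 68 mm high; origin under the foot's centre, x horizontal and away from the leaning cap, y level across the lean, z up. The tube draws out along its own axis
- holder_cup: fixed round steel holder cup for one tube, 62 mm high on a round foot of 64 mm; mouth 34 mm wide inside, narrowing to 25 mm and, below 26 mm height, to a funnel; inner floor 12 mm above the worktop; origin under its centre, z up. A seated tube's tip is about 12 to 18 mm above the worktop
- cup_mouth (a point): centre of the holder cup's mouth, 62 mm above the worktop
- incubator: fixed white block incubator, 180 (x) x 200 (y) x 88 mm high, with a hinged grey lid on top; origin under its centre, front looks to its -x, y to the left as the robot sees it, z up
- incubator_lid (a joint): angle of the lid in rad, 0 closed, growing as the front edge rises (rotation about the incubator's +y axis at the rear hinge), stop at 1.3; a spring pulls it shut all the way: 3 to 7 N at the handle along its arc, rising with the angle (up to 13 N if pushed straight up). The lid is a slab of 172 x 192 x 10 mm, 250 g
- lid_bar (a point): centre of the lid's handle, a round steel bar 12 mm thick along the incubator's y with 98 mm free between its two posts; the bar stands 190 mm ahead of the hinge axis and, when closed, 50 mm above it (40 mm above the lid's top, 18 mm ahead of the lid's front edge), 140 mm above the worktop. It can be pinched from above across the bar; being round it turns between the fingers. The point's axes are the lid's: x along the lid to the rear
- lid_hinge (a point): point on the lid's hinge axis, at the rear of the incubator, 90 mm above the worktop, in the middle of its width; axes are the lid's
- angle_pointer (a joint): angle of the steel pointer arm on the incubator's left (+y, as the robot sees it) side in rad, hinged on the same axis as the lid; 0 is along the closed lid, and the lid is in line with it when both joint values are equal. It is set somewhere between 0.38 and 0.8 and stays there unless pushed
- pointer_tip (a point): tip of the pointer arm, 176 mm from the hinge axis, 110 mm to the left of the incubator's middle; axes are the pointer's: x along the arm to the rear
- beaker_small: bystander: glass beaker, 50 mm across, 56 mm high; origin under its centre
- petri_dish: bystander: petri dish, 63 mm across, 14 mm high; origin under its centre
- test_cassette: bystander: flat test cassette, 20 x 70 x 6 mm; origin under its centre
- notebook: bystander: notebook lying flat, 210 x 152 x 16 mm; origin under its centre
- beaker_large: bystander: glass beaker, 61 mm across, 70 mm high; origin under its centre
- pipette: bystander: pipette lying on the bench, 254 mm long, 27 mm high; origin under its centre
Things that resemble listed ones, but are neither listed nor needed, are in the scene too. What is shaped like the holder_cup but purple is not meant.

How it is judged (in metres and radians):
On the way, in this order (a step that is already met when the one before it is completed fails the run):
1. the tube stands upright in the holder cup, released (horizontal distance between tube and holder_cup below 0.012 m and height (world z) of tube below 0.022 m and angle between tube's own z axis and vertical below 0.26 rad and contact force between tube and the fingers below 0.05 N), for 0.3 s.
2. the fingers hold the lid in line with the pointer arm (angle between the x axis of lid_bar and the x axis of pointer_tip, either way round below 0.07 rad and contact force between the fingers and incubator_lid above 1 N), for 0.3 s.
At the end, for the whole second after the job is handed in: The tube stands in the holder cup: tip within 12 mm of the cup's axis and below 22 mm height, leaning less than 0.26 rad. The fingers touch the lid with more than 1 N and hold it still (under 0.05 rad/s) within 0.07 rad (4 degrees) of the pointer arm's angle; the tube does not touch the lid (all of step 2 and horizontal distance between tube and holder_cup below 0.012 m and height (world z) of tube below 0.022 m and angle between tube's own z axis and vertical below 0.26 rad and velocity of joint incubator_lid between -0.05 and 0.05 rad/s and contact force between incubator_lid and tube below 0.05 N and linear speed of tube below 0.02 m/s); the arm keeps its last pose, push and grip.
It fails at once if the pointer arm is pushed away from its setting (tip more than 10 mm) (distance of pointer_tip from where it was at the start of the episode above 0.01 m).
It fails at once if one of the other things on the bench is pushed more than 40 mm (distance of any of beaker_small, petri_dish, test_cassette, notebook, beaker_large, pipette from where it was at the start of the episode above 0.04 m).
It also fails if it takes over 59 s, if anything falls off the work surface, if the arm or the gripper's body presses on something with over 40 N, if the wrist force passes 120 N, or if a joint passes its speed limit or range.

## Working session

There is one attempt and no reset: what is moved stays moved. The work goes in short steps, Python scripts to look and compute and a tool call to move; the robot and the scene stay as the last step left them, time stands still between calls to the robot, and variables do not carry over. Pictures are saved under pics/ and viewed, and the job is handed in when it is done.

Besides the shell and the picture viewer there is one more tool, called after ">>>" by a JSON object that holds its "method" and its "body". apply_moves: Moves the arm, as the interface text tells. Its arguments: {"type":"object","properties":{"steps":{"type":"array"},"grip":{"type":"number"}},"required":["steps"]}

```bash
ls; mkdir -p pics
python3 - <<'E'
from rig import read_state, imaging, job, spotter
import cv2, json
print(read_state())
for n in ("side","top"):
    im=imaging.capture(n); cv2.imwrite(f"pics/{n}0.png",im[:,:,::-1]); print(n,imaging.camera_params(n))
E
```

```text
pics
{'time_s': 0.0, 'joint_positions': array([-8.30504948e+01,  3.02786657e+01,  8.21577173e+01, -8.55295287e-04,
        6.76879878e+01, -1.02274291e+01]), 'qvel': array([ 0.01867796,  0.01497988, -0.04680192,  0.02781802,  0.03536911,
       -0.00949288]), 'tau': array([ 7.81292965e-04, -4.40045750e+01, -1.76590151e+01,  6.34129252e-02,
        5.81479096e-02, -1.65465699e-04]), 'position': array([ 0.18451104, -0.59638693,  0.22956744]), 'tcp_rot': array([[ 2.95328591e-01, -2.76349031e-04,  9.55395702e-01],
       [-9.55393348e-01,  2.15306085e-03,  2.95328486e-01],
       [-2.13863882e-03, -9.99997644e-01,  3.71838401e-04]]), 'force': array([-0.32955575, -0.4031484 , -0.11077549]), 'moment': array([ 0.10036012, -0.00744413,  0.01466818]), 'opening': 0.9930422150089838}
side {'fov_y': 56.16459461071223, 'cx': 281.39793254666597, 'cy': 207.77318344491545, 'dist': array([0.00699922, 0.        , 0.        , 0.        , 0.        ]), 'R': array([[-0.99944843, -0.02703782,  0.01928214],
       [-0.03166336,  0.60076353, -0.79879948],
       [ 0.01001379, -0.79896942, -0.60128827]]), 't': array([0.56839568, 0.10651254, 1.53323702])}
top {'fov_y': 53.787729532226834, 'cx': 274.2208688243822, 'cy': 204.83265902597404, 'dist': array([0.03370509, 0.        , 0.        , 0.        , 0.        ]), 'R': array([[-0.0019481 , -0.99989074, -0.01465289],
       [-0.98169397,  0.00470296, -0.19040702],
       [ 0.19045513,  0.01401372, -0.98159587]]), 't': array([0.03157521, 0.56672748, 1.34771308])}
```

View pics/side0.png

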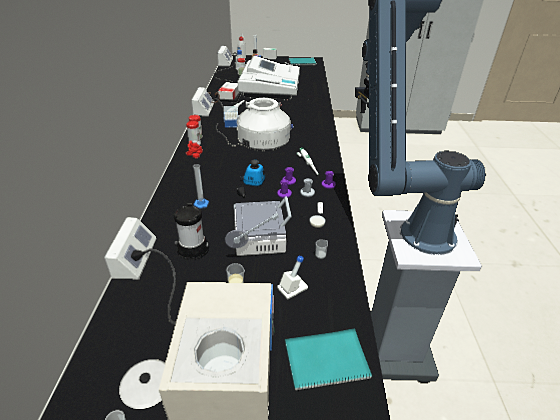

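View pics/top0.png

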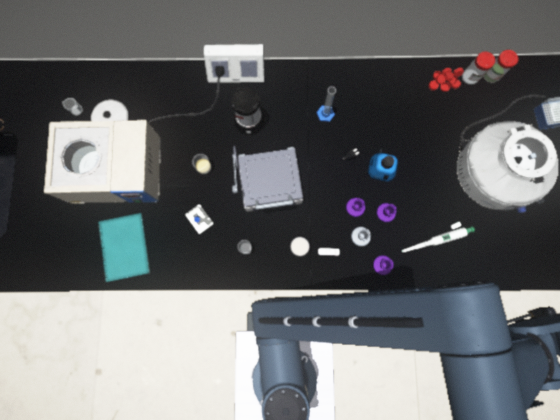

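```bash
cat > h.py <<'E'
import numpy as np, cv2
from rig import read_state, imaging, job, spotter
def cam(n):
    p=imaging.camera_params(n); f=210/np.tan(np.radians(p['fov_y']/2))
    K=np.array([[f,0,p['cx']],[0,f,p['cy']],[0,0,1]]); return K,np.array(p['dist']),np.array(p['R']),np.array(p['t'])
def proj(n,X):
    K,d,R,t=cam(n); return cv2.projectPoints(np.atleast_2d(np.array(X,float)),cv2.Rodrigues(R)[0],t,K,d)[0][:,0]
def ray(n,px):
    K,d,R,t=cam(n); u=cv2.undistortPoints(np.array([[px]],float),K,d)[0,0]
    return -R.T@t, R.T@np.array([u[0],u[1],1.])
def atz(n,px,z):
    o,v=ray(n,px); return o+v*(z-o[2])/v[2]
def tri(a,b):
    A=[];B=[]
    for n,px in (("side",a),("top",b)):
        o,v=ray(n,px); v/=np.linalg.norm(v); P=np.eye(3)-np.outer(v,v); A.append(P);B.append(P@o)
    X=np.linalg.solve(A[0]+A[1],B[0]+B[1]); return X, np.linalg.norm(A[0]@X-B[0])+np.linalg.norm(A[1]@X-B[1])
def crop(n,img,x0,y0,w,h,s,out):
    c=cv2.resize(img[y0:y0+h,x0:x0+w],None,fx=s,fy=s,interpolation=cv2.INTER_CUBIC); cv2.imwrite(out,c[:,:,::-1])
E
python3 - <<'E'
from h import *
ims={n:imaging.capture(n) for n in("side","top")}
crop("",ims["side"],220,190,110,110,5.4,"pics/s_inc.png")
crop("",ims["top"],170,130,220,150,3.6,"pics/t_inc.png")
for nm in ["tube","slant_rest","holder_cup","lid_bar","pointer_tip","incubator","beaker_small","petri_dish","test_cassette","notebook","beaker_large","pipette"]:
    for n in ims:
        print(nm,n,[(round(d['score'],2),d['rect'],np.round(np.argwhere(d['mask']).mean(0)[::-1],1).tolist()) for d in spotter.cut_out(nm,n)[:5]])
print(read_state()['time_s'])
E
```

```text
tube side [(0.49, [291.2, 253.8, 8.8, 21.2], [296.9, 264.8]), (0.43, [310.6, 215.8, 13.9, 12.9], [317.3, 220.7])]
tube top [(0.62, [192.1, 211.1, 7.2, 10.2], [196.3, 217.6])]
slant_rest side [(0.97, [280.6, 270.7, 26.4, 29.6], [291.2, 284.6])]
slant_rest top [(0.69, [187.4, 202.2, 25.9, 28.7], [199.4, 218.3])]
holder_cup side [(0.6, [300.0, 182.1, 12.7, 18.4], [307.7, 187.8]), (0.57, [323.4, 172.3, 11.9, 16.3], [328.4, 179.9]), (0.45, [278.1, 180.5, 12.1, 16.5], [284.4, 189.0])]
holder_cup top [(0.69, [346.4, 200.9, 19.2, 16.5], [355.5, 206.1]), (0.61, [372.7, 254.3, 18.6, 21.8], [382.9, 264.8]), (0.59, [350.7, 227.1, 19.5, 18.8], [360.8, 235.6]), (0.51, [379.3, 208.8, 14.1, 10.7], [386.2, 211.8]), (0.16, [234.5, 184.7, 6.1, 6.9], [235.0, 188.1])]
lid_bar side [(0.87, [233.8, 196.7, 56.6, 42.3], [262.0, 216.8])]
lid_bar top [(0.94, [241.1, 149.3, 63.3, 59.6], [270.2, 178.3])]
pointer_tip side [(0.69, [233.2, 214.0, 47.7, 27.8], [254.4, 227.8])]
pointer_tip top [(0.47, [236.3, 154.5, 3.0, 39.8], [234.9, 179.9])]
incubator side [(0.98, [222.7, 197.2, 71.9, 54.2], [258.8, 227.5])]
incub
[... 389 characters left out ...]

test_cassette side [(0.62, [317.3, 204.9, 7.7, 5.3], [319.9, 206.9]), (0.6, [235.7, 211.5, 43.7, 31.0], [259.0, 225.2])]
test_cassette top [(0.41, [319.3, 246.8, 21.0, 9.3], [328.6, 250.9])]
notebook side [(0.76, [285.8, 328.4, 85.8, 62.4], [326.5, 359.0])]
notebook top [(0.84, [102.4, 216.8, 44.3, 63.9], [123.9, 247.1])]
beaker_large side [(0.2, [238.7, 197.3, 51.9, 38.0], [262.4, 216.5])]
beaker_large top [(0.61, [194.4, 153.3, 17.6, 19.3], [201.7, 163.3]), (0.5, [99.7, 213.4, 48.8, 67.0], [123.6, 247.0])]
pipette side [(0.71, [235.5, 215.9, 43.8, 26.3], [248.8, 231.3])]
pipette top [(0.75, [403.8, 219.6, 67.8, 32.1], [442.6, 237.6]), (0.46, [233.2, 165.4, 5.4, 27.2], [235.0, 185.0])]
1.4
```

View pics/s_inc.png

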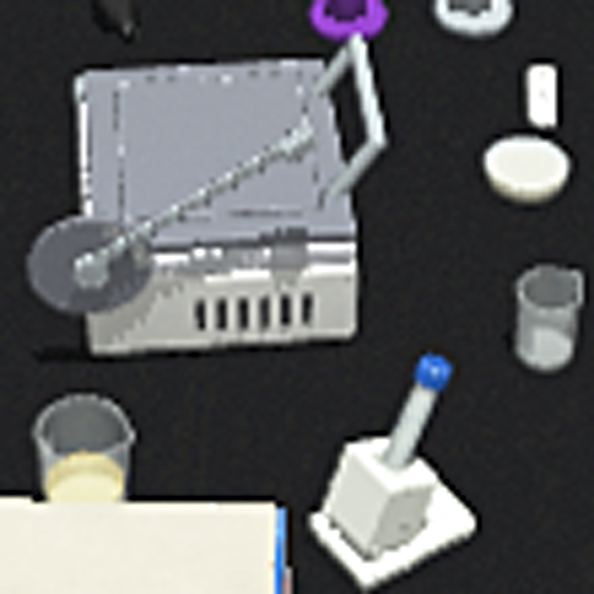

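View pics/t_inc.png

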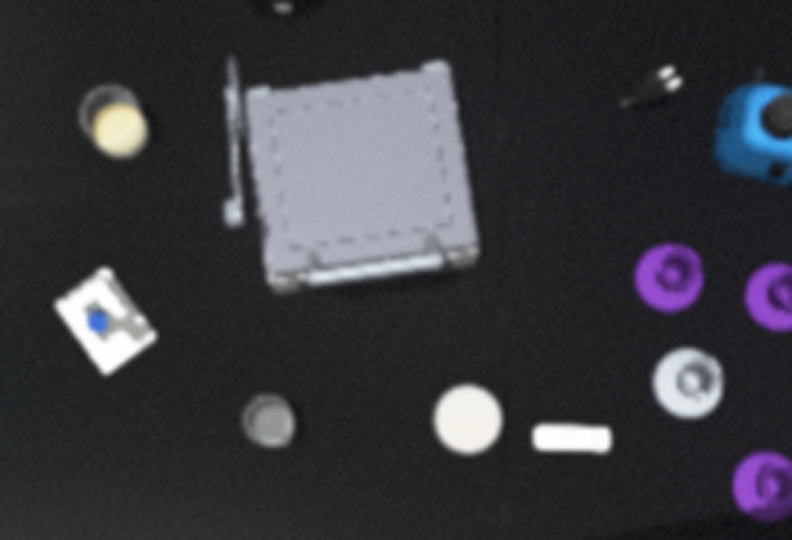

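Run:
```python
from h import *
S=lambda x,y:((x+.5)/5.4-.5+220,(y+.5)/5.4-.5+190)
T=lambda x,y:((x+.5)/3.6-.5+170,(y+.5)/3.6-.5+130)
pr=lambda n,X:print(n,np.round(np.array(X)*1000,1))
for n,a,b in [("cap",S(433,369),T(98,320)),("barR",S(357,40),T(442,262)),("barL",S(382,140),T(310,275)),("ptip",S(302,135),T(234,208)),("hubR",S(445,-1),T(1,1))][:4]:
    X,e=tri(a,b); pr(n,X); print(e*1000)
for z in (0,): 
    f=[atz("top",T(*c),z+.006) for c in [(105,268),(157,335),(107,375),(55,305)]]
    pr("foot",f); pr("footc",np.mean(f,0))
pr("cup foot",atz("top",T(688,383),0.004)); pr("cupmouth top",atz("top",T(696,380),.062)); pr("cup side mouth",atz("side",(307.8,181.5),.062))
for n,c,z in [("bsm",T(268,432),0.01),("petri",T(468,418),.01),("cass",T(571,438),.006),("purple",T(669,277),.004),("purple2",T(767,485),.004),("blg",T(120,128),.03)]: pr(n,atz("top",c,z))
```

```text
cap [507.7 276.8 123.8]
4.4481530184898705
barR [556.9 -29.3 140.2]
1.7780054366089812
barL [541.7  87.4 144.9]
8.106776039866096
ptip [591.1 149.5 195.3]
6.769405340000765
foot [[580.2 295.4   6. ]
 [513.9 242.9   6. ]
 [475.3 290.    6. ]
 [543.8 342.8   6. ]]
footc [528.3 292.7   6. ]
cup foot [ 465.8 -267.5    4. ]
cupmouth top [ 461.8 -263.7   62. ]
cup side mouth [ 462.3 -260.3   62. ]
bsm [419.6 133.9  10. ]
petri [432.3 -56.5  10. ]
cass [ 413.4 -154.2    6. ]
purple [ 569.1 -253.5    4. ]
purple2 [ 369.1 -337.4    4. ]
blg [714.9 280.4  30. ]
```

```bash
python3 - <<'E'
from h import *
ims={n:cv2.imread(f"pics/{n}0.png")[:,:,::-1] for n in("side","top")}
a=cv2.resize(ims["side"][165:215,270:345],None,fx=8,fy=8,interpolation=cv2.INTER_CUBIC)
b=cv2.resize(ims["top"][215:265,340:405],None,fx=8,fy=8,interpolation=cv2.INTER_CUBIC)
def circ(x,y,r,z): 
    t=np.linspace(0,2*np.pi,60); return np.c_[x+r*np.cos(t),y+r*np.sin(t),0*t+z]
def draw(c,n,P,x0,y0,s,col):
    q=(proj(n,P)-[x0,y0]+.5)*s-.5; cv2.polylines(c,[np.round(q).astype(int)],False,col,1)
a=np.ascontiguousarray(a);b=np.ascontiguousarray(b)
x,y=.463,-.263
for r,z,c in((.032,.002,(255,0,0)),(.017,.062,(0,255,0)),(.0125,.03,(255,255,0))):
    draw(a,"side",circ(x,y,r,z),270,165,8,c); draw(b,"top",circ(x,y,r,z),340,215,8,c)
cv2.imwrite("pics/cup_s.png",a[:,:,::-1]);cv2.imwrite("pics/cup_t.png",b[:,:,::-1])
# incubator fit
from scipy.optimize import least_squares
S=lambda x,y:((x+.5)/5.4-.5+220,(y+.5)/5.4-.5+190)
T=lambda x,y:((x+.5)/3.6-.5+170,(y+.5)/3.6-.5+130)
# local pts: hinge x=+? bar at hx-.19
def fit(p):
    x,y,th,pa=p; c,s=np.cos(th),np.sin(th)
    W=lambda u,v,z:[x+c*u-s*v,y+s*u+c*v,z]   # u from hinge axis
    bR=W(-.19,-.053,.14);bL=W(-.19,.053,.14); pt=W(-.176*np.cos(pa),.110,.09+.176*np.sin(pa)); hb=W(0,.110,.09)
    lf1=W(-.172,.096,.10); lf2=W(-.172,-.096,.10)
    return bR,bL,pt,hb,lf1,lf2
def res(p):
    bR,bL,pt,hb,l1,l2=fit(p)
    o=[(proj("side",[bR]),S(355,42)),(proj("side",[bL]),S(381,138)),(proj("top",[bR]),T(440,262)),(proj("top",[bL]),T(312,275)),
       (proj("side",[pt]),S(308,132)),(proj("top",[pt]),T(233,222)),(proj("side",[hb]),S(91,270)),(proj("top",[l1]),T(268,272)),(proj("top",[l2]),T(474,245))]
    return np.concatenate([(a[0]-np.array(b)) for a,b in o])
r=least_squares(res,[.75,.03,.1,.6],loss='soft_l1')
print(r.x,np.round(res(r.x).reshape(-1,2),1).tolist()); 
for n,P in zip(("bR","bL","pt","hub","l1","l2"),fit(r.x)): print(n,np.round(P,4))
for n,out,(x0,y0,w,h),s in(("side","pics/inc_s.png",(220,190,110,80),7),("top","pics/inc_t.png",(225,140,85,75),7)):
    c=np.ascontiguousarray(cv2.resize(ims[n][y0:y0+h,x0:x0+w],None,fx=s,fy=s,interpolation=cv2.INTER_CUBIC))
    bR,bL,pt,hb,l1,l2=fit(r.x)
    for a_,b_,col in((bR,bL,(255,0,0)),(hb,pt,(0,255,0)),(l1,l2,(255,255,0))): draw(c,n,np.array([a_,b_]),x0,y0,s,col)
    cv2.imwrite(out,c[:,:,::-1])
E
cd pics; python3 -c "
import cv2,numpy as np
a=cv2.imread('cup_s.png');b=cv2.imread('cup_t.png');cv2.imwrite('cup.png',cv2.resize(np.hstack([a,b]),None,fx=.71,fy=.71))"
```

```text
[0.73855923 0.05677396 0.1375672  0.63733926] [[-0.1, 0.8], [-1.4, 0.4], [-1.8, 0.1], [0.7, 1.1], [0.3, -0.1], [1.1, -0.3], [-0.8, 0.5], [-0.1, 0.7], [0.6, 0.0]]
bR [ 0.5576 -0.0218  0.14  ]
bL [0.5431 0.0832 0.14  ]
pt [0.5834 0.1463 0.1947]
hub [0.7235 0.1657 0.09  ]
l1 [0.555  0.1283 0.1   ]
l2 [ 0.5813 -0.0619  0.1   ]
```

View pics/cup.png

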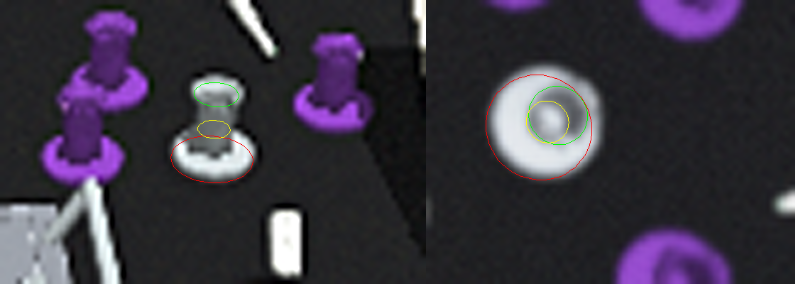

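View pics/inc_s.png

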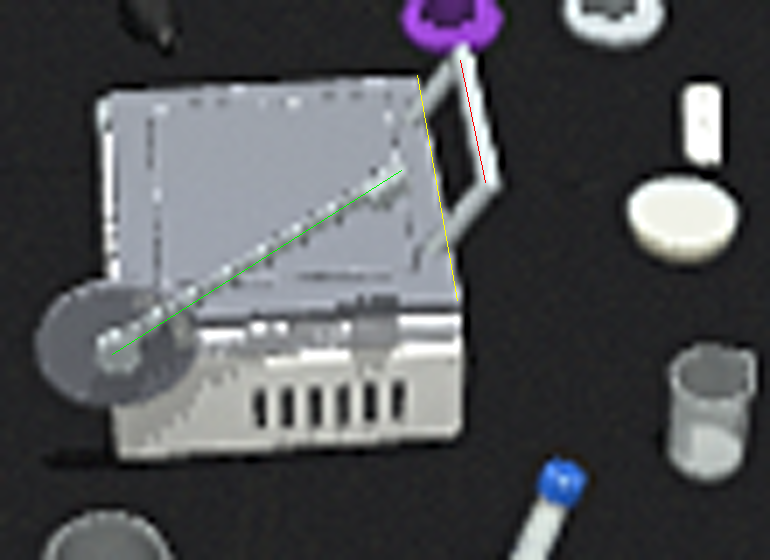

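View pics/inc_t.png

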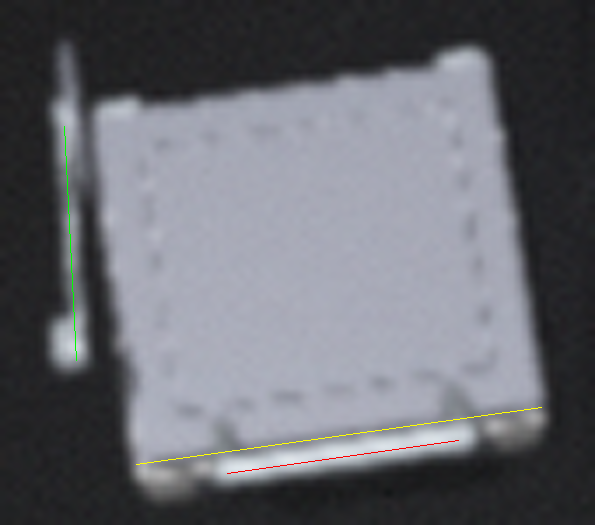

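>>> {"method": "apply_moves", "body": {"steps": [{"x": 28, "y": 34, "z": 3}, {"x": 28, "y": 34, "z": 3}, {"x": 28, "y": 34, "z": 3}, {"x": 28, "y": 34, "z": 3}, {"x": 28, "y": 34, "z": 3}, {"x": 28, "y": 34, "z": 3}, {"x": 28, "y": 34, "z": 3}, {"x": 28, "y": 34, "z": 3}, {"x": 20, "y": 38, "z": 3}, {"x": 10, "y": 40, "z": 3}, {"x": 0, "y": 42, "z": 3}, {"x": 0, "y": 42, "z": 3}], "grip": 60}}

```text
invalid input at $.steps[0]: expected keys x, y, z, spin
```

>>> {"method": "apply_moves", "body": {"steps": [{"x": 28, "y": 34, "z": 3, "spin": 0.03}, {"x": 28, "y": 34, "z": 3, "spin": 0.03}, {"x": 28, "y": 34, "z": 3, "spin": 0.03}, {"x": 28, "y": 34, "z": 3, "spin": 0.03}, {"x": 28, "y": 34, "z": 3, "spin": 0.03}, {"x": 28, "y": 34, "z": 3, "spin": 0.03}, {"x": 28, "y": 34, "z": 3, "spin": 0.03}, {"x": 28, "y": 34, "z": 3, "spin": 0.03}, {"x": 20, "y": 38, "z": 3, "spin": 0.03}, {"x": 10, "y": 40, "z": 3, "spin": 0.03}, {"x": 0, "y": 42, "z": 3, "spin": 0.03}, {"x": 0, "y": 42, "z": 3, "spin": 0.03}], "grip": 60}}

```text
time_s: 2.6
position: [0.4465, -0.1548, 0.269]
tcp_rot: [[0.616, 0.01, 0.788], [-0.788, -0.009, 0.616], [0.014, -1.0, 0.002]]
force: [0.1, -0.4, -0.1]
opening: 0.689
```

>>> {"method": "apply_moves", "body": {"steps": [{"x": 3, "y": 44, "z": 0, "spin": 0}, {"x": 3, "y": 44, "z": 0, "spin": 0}, {"x": 3, "y": 44, "z": 0, "spin": 0}, {"x": 4, "y": 44, "z": 0, "spin": 0}, {"x": 6, "y": 44, "z": 0, "spin": 0}, {"x": 10, "y": 44, "z": 0, "spin": 0}, {"x": 10, "y": 44, "z": 0, "spin": 0}, {"x": 10, "y": 44, "z": 0, "spin": 0}, {"x": 10, "y": 44, "z": 0, "spin": 0}, {"x": 8, "y": 30, "z": -10, "spin": 0}, {"x": 3, "y": 10, "z": -20, "spin": 0}]}}

```text
time_s: 3.7
position: [0.519, 0.305, 0.2449]
tcp_rot: [[0.619, 0.027, 0.785], [-0.785, -0.006, 0.619], [0.022, -1.0, 0.018]]
force: [-0.0, -0.3, -0.8]
opening: 0.689
```

>>> {"method": "apply_moves", "body": {"steps": [{"x": -3, "y": -18, "z": -20, "spin": 0}, {"x": 0, "y": -3, "z": -20, "spin": 0}, {"x": 0, "y": 0, "z": 0, "spin": 0}, {"x": 0, "y": 0, "z": 0, "spin": 0}]}}

```text
time_s: 4.1
position: [0.5151, 0.287, 0.2017]
tcp_rot: [[0.624, 0.025, 0.781], [-0.781, -0.006, 0.624], [0.021, -1.0, 0.016]]
force: [0.8, 0.8, -0.6]
opening: 0.691
```

Run:
```python
from h import *
print(read_state()['position'],read_state()['tcp_rot'])
a=imaging.capture("side");b=imaging.capture("top")
crop("",a,240,150,110,150,4,"pics/g1s.png");crop("",b,150,160,110,100,5,"pics/g1t.png")
```

```text
[0.51509684 0.28702128 0.20165043] [[ 0.62364574  0.02525425  0.78129906]
 [-0.78143187 -0.00637926  0.62395796]
 [ 0.0207417  -0.99966071  0.01575607]]
```

View pics/g1s.png

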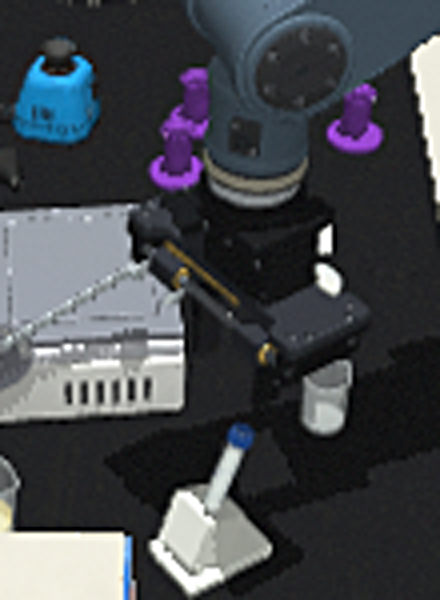

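View pics/g1t.png

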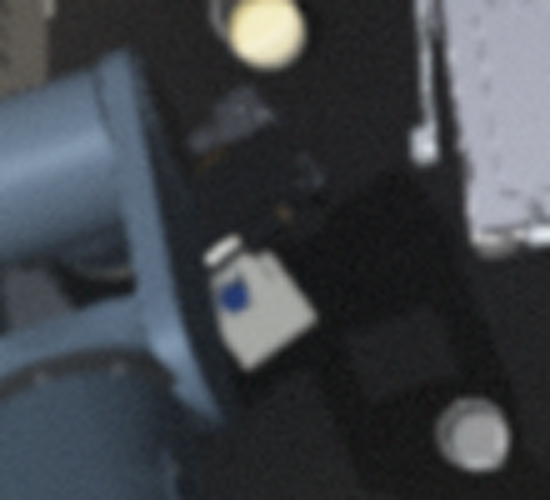

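>>> {"method": "apply_moves", "body": {"steps": [{"x": 0, "y": -2, "z": -20, "spin": -0.01}, {"x": 0, "y": -1, "z": -25, "spin": 0}, {"x": 0, "y": 0, "z": -25, "spin": 0}, {"x": 0, "y": 0, "z": -20, "spin": 0}, {"x": 0, "y": 0, "z": -10, "spin": 0}, {"x": 0, "y": 0, "z": 0, "spin": 0}]}}

```text
time_s: 4.8
position: [0.5225, 0.2864, 0.1084]
tcp_rot: [[0.615, 0.046, 0.788], [-0.788, 0.0, 0.615], [0.028, -0.999, 0.036]]
force: [0.2, 0.7, 0.0]
opening: 0.693
```

>>> {"method": "apply_moves", "body": {"steps": [{"x": -3, "y": -1, "z": -13, "spin": 0}, {"x": -3, "y": -2, "z": -8, "spin": 0}, {"x": -1, "y": 0, "z": -4, "spin": 0}, {"x": 0, "y": 0, "z": 0, "spin": 0}]}}

```text
time_s: 5.2
position: [0.519, 0.2846, 0.0873]
tcp_rot: [[0.614, 0.055, 0.787], [-0.788, 0.003, 0.615], [0.031, -0.998, 0.045]]
force: [-0.1, 0.3, 0.4]
opening: 0.692
```

>>> {"method": "apply_moves", "body": {"steps": [{"x": 0, "y": 0, "z": -2, "spin": 0}, {"x": 0, "y": 0, "z": 0, "spin": 0}, {"x": 0, "y": 0, "z": 0, "spin": 0}, {"x": 0, "y": 0, "z": 0, "spin": 0}, {"x": 0, "y": 0, "z": 0, "spin": 0}, {"x": 0, "y": 0, "z": 0, "spin": 0}, {"x": 0, "y": 0, "z": 0, "spin": 0}], "grip": 0}}

```text
time_s: 5.9
position: [0.52, 0.286, 0.0874]
tcp_rot: [[0.613, 0.057, 0.788], [-0.789, 0.006, 0.614], [0.03, -0.998, 0.049]]
force: [-1.7, 3.9, 0.8]
opening: 0.166
```

Run:
```python
from h import *
a=imaging.capture("side");b=imaging.capture("top")
crop("",a,240,200,110,110,5,"pics/g2s.png")
```

```text
(no output)
```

View pics/g2s.png

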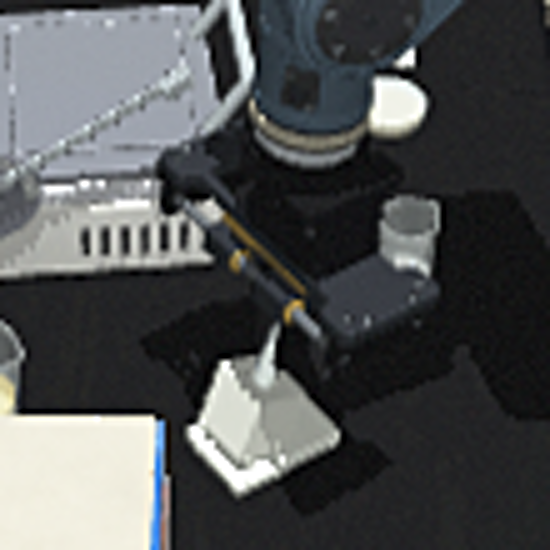

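>>> {"method": "apply_moves", "body": {"steps": [{"x": -3, "y": -2.5, "z": 10, "spin": 0}, {"x": -3, "y": -2.5, "z": 10, "spin": 0}, {"x": -3, "y": -2.5, "z": 10, "spin": 0}]}}

```text
time_s: 6.3
position: [0.5104, 0.2779, 0.118]
tcp_rot: [[0.615, 0.057, 0.786], [-0.788, 0.005, 0.616], [0.032, -0.998, 0.048]]
force: [0.1, -0.9, 0.1]
opening: 0.168
```

>>> {"method": "apply_moves", "body": {"steps": [{"x": -3, "y": -2.5, "z": 10, "spin": 0}, {"x": -3, "y": -2.5, "z": 10, "spin": 0}, {"x": -3, "y": -2.5, "z": 10, "spin": 0}, {"x": 0, "y": 0, "z": 20, "spin": 0}, {"x": 0, "y": 0, "z": 30, "spin": 0}, {"x": 0, "y": 0, "z": 30, "spin": 0}, {"x": 0, "y": 0, "z": 0, "spin": 0}]}}

```text
time_s: 7.0
position: [0.5003, 0.2665, 0.239]
tcp_rot: [[0.614, 0.062, 0.787], [-0.788, 0.003, 0.615], [0.036, -0.998, 0.051]]
force: [1.2, 0.8, 0.4]
opening: 0.169
```

Run:
```python
from h import *
a=imaging.capture("side");b=imaging.capture("top")
print(read_state()['position'])
crop("",a,240,150,110,150,4,"pics/g3s.png")
```

```text
[0.49792043 0.26573163 0.23525864]
```

View pics/g3s.png

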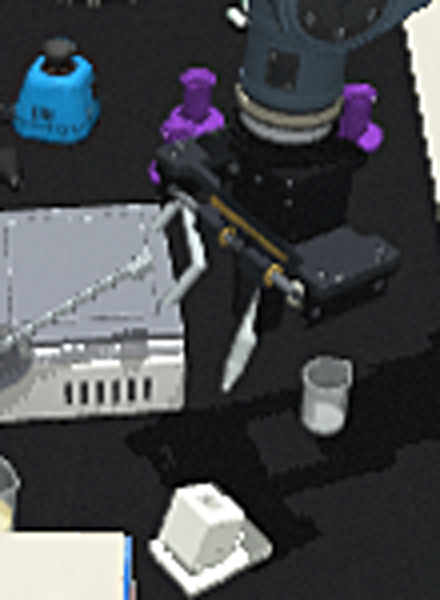

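>>> {"method": "apply_moves", "body": {"steps": [{"x": -25, "y": -30, "z": 5, "spin": 0}, {"x": -25, "y": -35, "z": 0, "spin": 0}, {"x": -10, "y": -45, "z": 0, "spin": 0}, {"x": 0, "y": -45, "z": 0, "spin": 0}, {"x": 0, "y": -45, "z": 0, "spin": 0}, {"x": 0, "y": -45, "z": 0, "spin": 0}, {"x": 0, "y": -45, "z": 0, "spin": 0}, {"x": 0, "y": -45, "z": 0, "spin": 0}, {"x": 0, "y": -45, "z": 0, "spin": 0}, {"x": 0, "y": -40, "z": 0, "spin": 0}, {"x": 0, "y": -40, "z": 0, "spin": 0}]}}

```text
time_s: 8.2
position: [0.4208, -0.2039, 0.2279]
tcp_rot: [[0.622, 0.028, 0.782], [-0.783, 0.01, 0.622], [0.01, -1.0, 0.028]]
force: [1.2, -0.1, -0.1]
opening: 0.168
```

>>> {"method": "apply_moves", "body": {"steps": [{"x": 8, "y": -35, "z": 0, "spin": 0}, {"x": 8, "y": -30, "z": -10, "spin": 0}, {"x": 5, "y": -12, "z": -20, "spin": 0}, {"x": 3, "y": 0, "z": -10, "spin": 0}, {"x": 0, "y": 0, "z": 0, "spin": 0}]}}

```text
time_s: 8.7
position: [0.4407, -0.2879, 0.1806]
tcp_rot: [[0.615, 0.02, 0.788], [-0.789, 0.016, 0.615], [-0.0, -1.0, 0.025]]
force: [-0.4, -0.3, -1.3]
opening: 0.168
```

Run:
```python
from h import *
a=imaging.capture("side");b=imaging.capture("top")
print(read_state()['position'])
crop("",a,260,100,110,110,5.4,"pics/g4s.png")
crop("",b,310,170,110,110,5.4,"pics/g4t.png")
```

```text
[ 0.44115115 -0.28772897  0.18207256]
```

View pics/g4s.png

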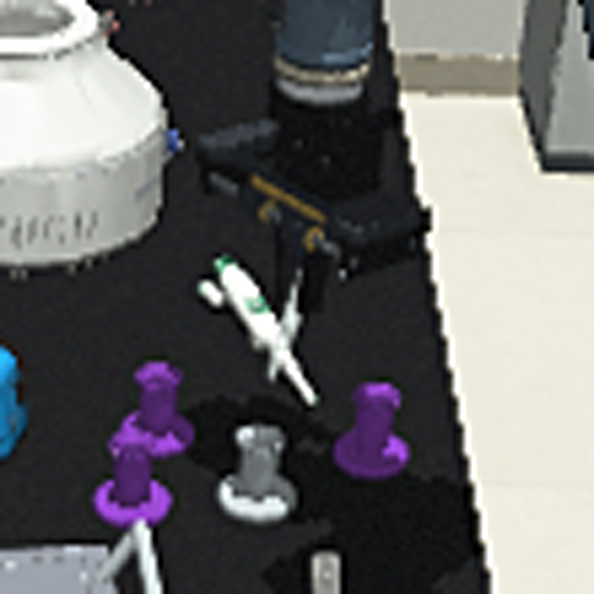

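View pics/g4t.png

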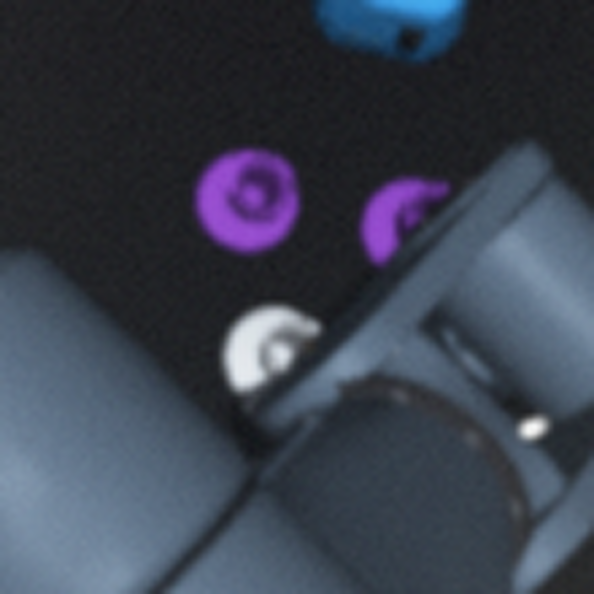

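Run:
```python
from h import *
S=lambda x,y:((x+.5)/5.4-.5+260,(y+.5)/5.4-.5+100)
print("pred tip px",proj("side",[[.459,-.271,.1216]]),"seen",S(272,379))
for z in(.115,.12,.125): print(z,atz("side",S(272,379),z))
print(atz("side",S(295,275),.19))
print("mouth seen",atz("side",S(260,437),.062), proj("side",[[.465,-.2655,.062]]),S(260,437))
```

```text
pred tip px [[309.3345797 168.4481761]] seen (309.96296296296293, 169.77777777777777)
0.115 [ 0.45589677 -0.27113751  0.115     ]
0.12 [ 0.45646544 -0.26292263  0.12      ]
0.125 [ 0.45703411 -0.25470775  0.125     ]
[ 0.44154534 -0.30497926  0.19      ]
mouth seen [ 0.46233067 -0.26813535  0.062     ] [[307.1431697  180.82992079]] (307.74074074074076, 180.51851851851853)
```

>>> {"method": "apply_moves", "body": {"steps": [{"x": 8, "y": 5, "z": -10, "spin": 0}, {"x": 2, "y": 2, "z": -15, "spin": 0}, {"x": 0, "y": 0, "z": -10, "spin": 0}, {"x": 0, "y": 0, "z": 0, "spin": 0}]}}

```text
time_s: 9.2
position: [0.453, -0.2765, 0.1475]
tcp_rot: [[0.619, 0.024, 0.785], [-0.785, 0.013, 0.619], [0.005, -1.0, 0.027]]
force: [-0.0, 0.6, -0.4]
opening: 0.169
```

Run:
```python
from h import *
a=imaging.capture("side");b=imaging.capture("top")
print(read_state()['position'])
crop("",a,280,140,60,60,10,"pics/g5s.png")
crop("",b,310,170,110,110,5.4,"pics/g5t.png")
```

```text
[ 0.45346429 -0.27733104  0.14855776]
```

View pics/g5s.png

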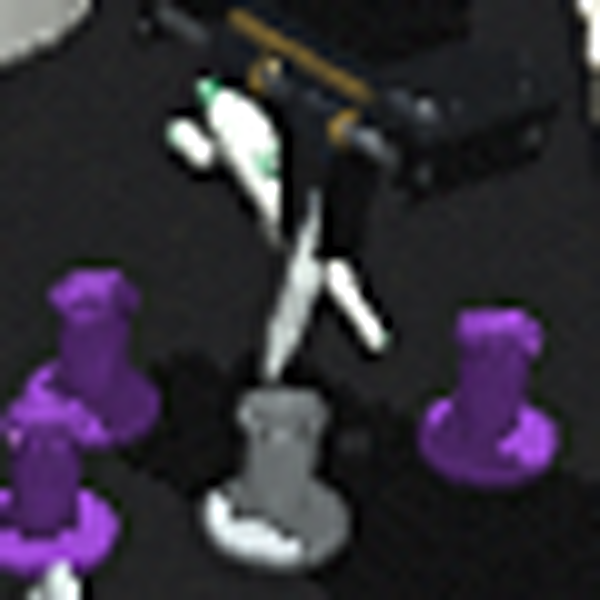

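>>> {"method": "apply_moves", "body": {"steps": [{"x": 0, "y": -4, "z": -8, "spin": 0}, {"x": 0, "y": 0, "z": -12, "spin": 0}, {"x": 0, "y": 0, "z": -10, "spin": 0}, {"x": 0, "y": 0, "z": 0, "spin": 0}]}}

```text
time_s: 9.7
position: [0.4542, -0.2826, 0.1176]
tcp_rot: [[0.618, 0.028, 0.785], [-0.786, 0.008, 0.618], [0.011, -1.0, 0.027]]
force: [0.6, 0.0, 0.1]
opening: 0.165
```

Run:
```python
from h import *
a=imaging.capture("side")
print(read_state()['position'])
crop("",a,280,140,60,60,10,"pics/g6s.png")
```

```text
[ 0.45444576 -0.28278336  0.11805738]
```

View pics/g6s.png

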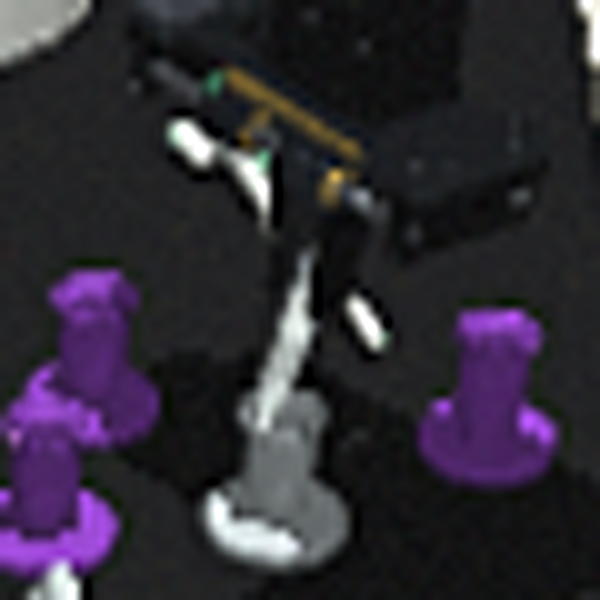

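>>> {"method": "apply_moves", "body": {"steps": [{"x": -3, "y": -3, "z": 8, "spin": 0}, {"x": -2, "y": -3, "z": 0, "spin": 0}, {"x": 0, "y": 0, "z": -8, "spin": 0}, {"x": 0, "y": 0, "z": -8, "spin": 0}, {"x": 0, "y": 0, "z": 0, "spin": 0}]}}

```text
time_s: 10.25
position: [0.4483, -0.2883, 0.1104]
tcp_rot: [[0.617, 0.028, 0.786], [-0.787, 0.01, 0.617], [0.009, -1.0, 0.028]]
force: [0.4, 2.0, -0.8]
opening: 0.172
```

Run:
```python
from h import *
a=imaging.capture("side")
print(read_state()['position'],read_state()['force'])
crop("",a,280,140,60,60,10,"pics/g7s.png")
```

```text
[ 0.44848804 -0.28850432  0.11062453] [-0.01246984  2.63156443  0.22610732]
```

View pics/g7s.png

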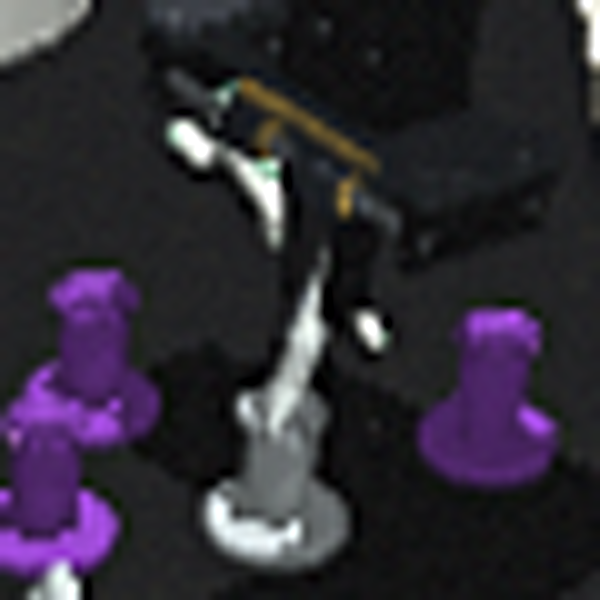

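>>> {"method": "apply_moves", "body": {"steps": [{"x": 1, "y": 4, "z": 0, "spin": 0}, {"x": 1, "y": 1, "z": -6, "spin": 0}, {"x": 1, "y": 1, "z": -6, "spin": 0}, {"x": 0, "y": 0, "z": 0, "spin": 0}]}}

```text
time_s: 10.7
position: [0.4518, -0.282, 0.0975]
tcp_rot: [[0.618, 0.028, 0.785], [-0.786, 0.009, 0.619], [0.01, -1.0, 0.028]]
force: [0.1, -0.1, -0.7]
opening: 0.165
```

>>> {"method": "apply_moves", "body": {"steps": [{"x": 2, "y": 2, "z": -4, "spin": 0}, {"x": 2, "y": 2, "z": -4, "spin": 0}, {"x": 2, "y": 2, "z": -4, "spin": 0}, {"x": 0, "y": 0, "z": 0, "spin": 0}]}}

```text
time_s: 11.1
position: [0.455, -0.2765, 0.0847]
tcp_rot: [[0.622, 0.021, 0.782], [-0.783, 0.008, 0.622], [0.007, -1.0, 0.021]]
force: [-0.1, 1.5, -2.0]
opening: 0.169
```

Run:
```python
from h import *
a=imaging.capture("side")
print(read_state()['position'],read_state()['force'])
crop("",a,280,140,60,60,10,"pics/g8s.png")
```

```text
[ 0.45508203 -0.27646176  0.08476839] [-1.79708641 -0.01384558 -2.77183753]
```

View pics/g8s.png

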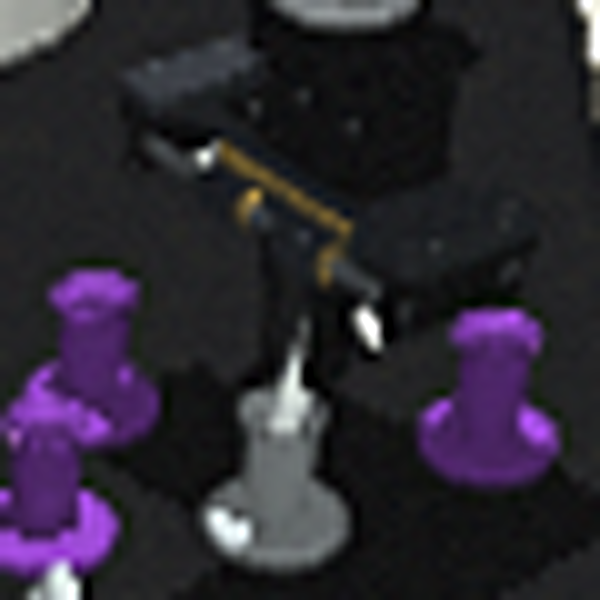

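>>> {"method": "apply_moves", "body": {"steps": [{"x": 3, "y": 3, "z": -2, "spin": 0}, {"x": 3, "y": 3, "z": -2, "spin": 0}, {"x": 0, "y": 0, "z": 0, "spin": 0}]}}

```text
time_s: 11.45
position: [0.46, -0.273, 0.081]
tcp_rot: [[0.625, 0.018, 0.781], [-0.781, 0.003, 0.625], [0.009, -1.0, 0.016]]
force: [-2.2, -0.2, -0.6]
opening: 0.168
```

>>> {"method": "apply_moves", "body": {"steps": [{"x": 0, "y": 0, "z": 0, "spin": 0}, {"x": 0, "y": 0, "z": 0, "spin": 0}, {"x": 0, "y": 0, "z": 0, "spin": 0}, {"x": 0, "y": 0, "z": 0, "spin": 0}], "grip": 55}}

```text
time_s: 11.85
position: [0.4633, -0.2743, 0.0816]
tcp_rot: [[0.623, 0.025, 0.782], [-0.782, -0.0, 0.623], [0.016, -1.0, 0.02]]
force: [0.2, 0.3, 0.4]
opening: 0.45
```

Run:
```python
from h import *
a=imaging.capture("side")
print(read_state()['position'],read_state()['force'],read_state()['opening'])
crop("",a,280,140,60,60,10,"pics/g9s.png")
```

```text
[ 0.46329674 -0.27430725  0.08161829] [ 0.20457892 -0.13254594 -0.06580824] 0.4903108559552778
```

View pics/g9s.png

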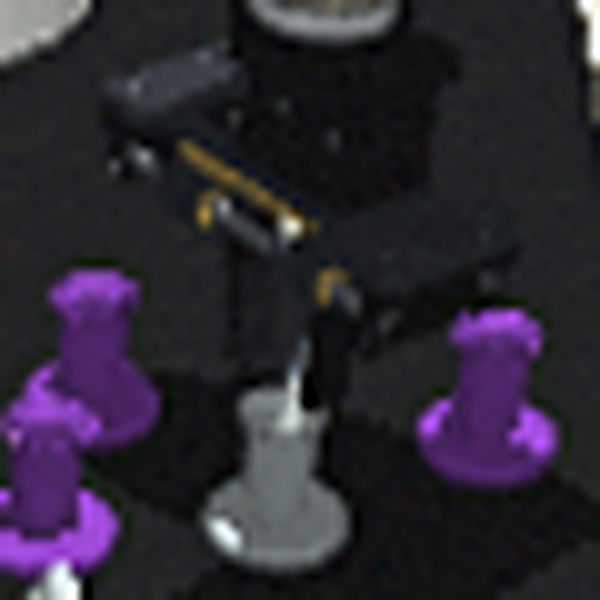

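>>> {"method": "apply_moves", "body": {"steps": [{"x": -3, "y": 4, "z": 0, "spin": 0}, {"x": 0, "y": 0, "z": 0, "spin": 0}, {"x": 0, "y": 0, "z": 10, "spin": 0}, {"x": 0, "y": 0, "z": 20, "spin": 0}, {"x": 0, "y": 0, "z": 30, "spin": 0}, {"x": 0, "y": 0, "z": 40, "spin": 0}, {"x": 0, "y": 10, "z": 40, "spin": 0.08}, {"x": 0, "y": 20, "z": 40, "spin": 0.08}, {"x": -5, "y": 40, "z": 10, "spin": 0.08}, {"x": -5, "y": 40, "z": 0, "spin": 0.08}, {"x": -5, "y": 40, "z": 0, "spin": 0.08}], "grip": 70}}

```text
time_s: 13.0
position: [0.4458, -0.12, 0.2855]
tcp_rot: [[0.881, 0.033, 0.472], [-0.472, 0.002, 0.881], [0.028, -0.999, 0.018]]
force: [-0.0, 0.3, 1.5]
opening: 0.801
```

Run:
```python
from h import *
a=imaging.capture("side");b=imaging.capture("top")
print(read_state()['position'],read_state()['tcp_rot'],read_state()['joint_positions'])
crop("",a,280,140,60,60,10,"pics/g10s.png")
crop("",b,320,190,80,80,7.5,"pics/g10t.png")
```

```text
[ 0.44351487 -0.11623189  0.2847092 ] [[ 0.88248519  0.028877    0.46945289]
 [-0.46979931  0.00626501  0.88275102]
 [ 0.02255008 -0.99956334  0.01909518]] [-29.44985091  12.53121837 101.94828363   1.25017278  64.26123097
  -1.96371889]
```

View pics/g10s.png

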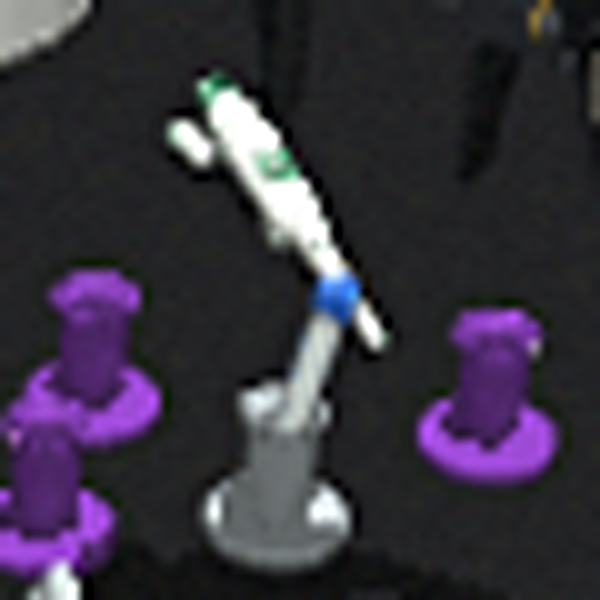

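View pics/g10t.png

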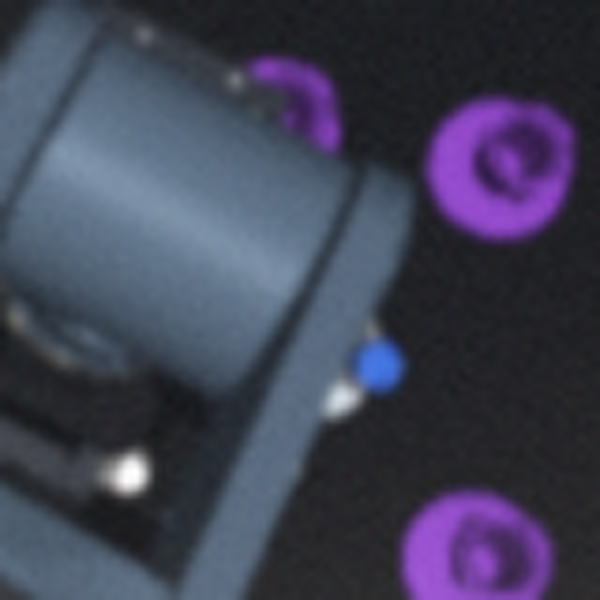

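Run:
```python
from h import *
S=lambda x,y:((x+.5)/10-.5+280,(y+.5)/10-.5+140)
T=lambda x,y:((x+.5)/7.5-.5+320,(y+.5)/7.5-.5+190)
X,e=tri(S(337,297),T(379,365)); print(X,e)
d=X-np.array([.4645,-.2665,.015]); print(d,np.linalg.norm(d),np.degrees(np.arctan2(np.hypot(*d[:2]),d[2])))
```

```text
[ 0.44367956 -0.27438228  0.11662653] 0.0038309004195760136
[-0.02082044 -0.00788228  0.10162653] 0.10403639883526505 12.356164601744535
```

>>> {"method": "apply_moves", "body": {"steps": [{"x": 12, "y": 20, "z": 0, "spin": 0.08}, {"x": 15, "y": 20, "z": 0, "spin": 0.08}, {"x": 15, "y": 20, "z": 0, "spin": 0.08}, {"x": 15, "y": 20, "z": 0, "spin": 0.08}, {"x": 15, "y": 20, "z": 0, "spin": 0.08}, {"x": 12, "y": 18, "z": 0, "spin": 0.08}, {"x": 10, "y": 14, "z": 0, "spin": 0.08}, {"x": 5, "y": 6, "z": 0, "spin": 0.06}, {"x": 0, "y": 0, "z": 0, "spin": 0}], "grip": 70}}

```text
time_s: 14.0
position: [0.5468, 0.0248, 0.2901]
tcp_rot: [[0.988, 0.029, -0.151], [0.15, 0.019, 0.988], [0.031, -0.999, 0.015]]
force: [-0.3, 0.1, -0.1]
opening: 0.805
```

Run:
```python
from h import *
a=imaging.capture("side");b=imaging.capture("top")
s=read_state();print(s['position'],s['tcp_rot'],s['time_s'],s['opening'])
crop("",a,220,130,110,110,5,"pics/h1s.png")
crop("",b,330,200,60,60,10,"pics/h1t.png");crop("",a,290,150,40,50,12,"pics/h1c.png")
```

```text
[0.54603581 0.02411318 0.28992831] [[ 0.98847807  0.02788434 -0.14877353]
 [ 0.14827775  0.01908734  0.98876154]
 [ 0.03041065 -0.99942891  0.01473279]] 14.1 0.801622792100949
```

View pics/h1s.png

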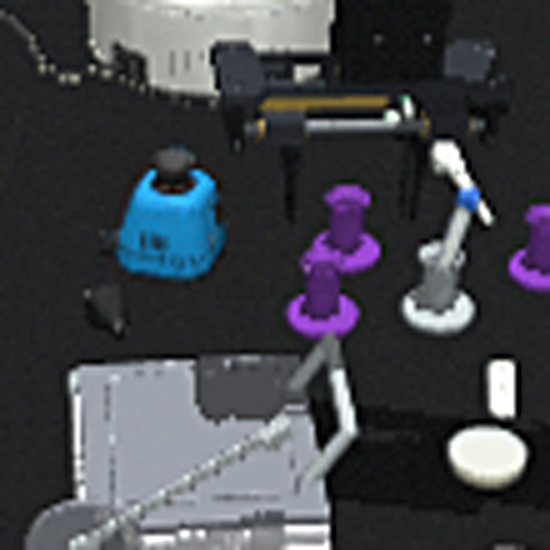

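View pics/h1t.png

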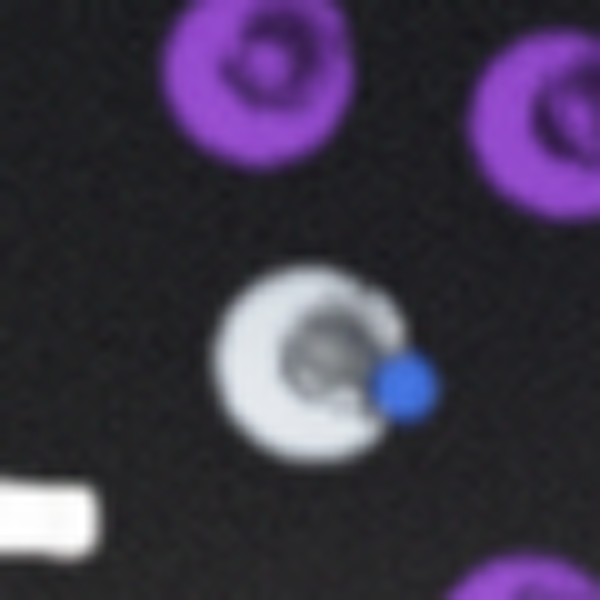

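View pics/h1c.png

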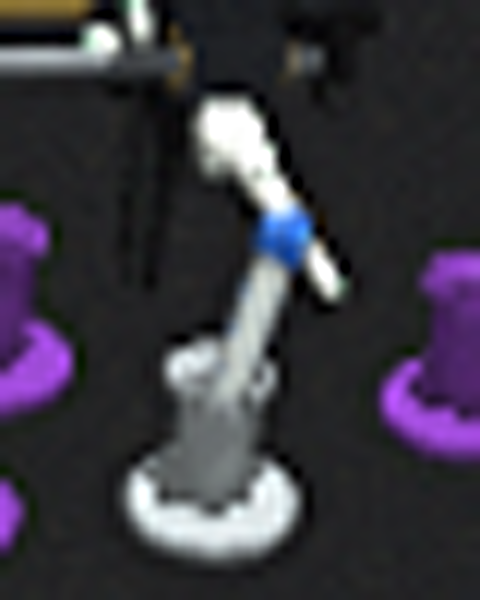

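Run:
```python
from h import *
S=lambda x,y:((x+.5)/12-.5+290,(y+.5)/12-.5+150)
T=lambda x,y:((x+.5)/10-.5+330,(y+.5)/10-.5+200)
for z in(.114,.118,.122):
  c=atz("top",T(406,386),z); f=atz("top",T(312,364),.004); d=c-f; print(z,f,d,np.degrees(np.arctan2(np.hypot(*d[:2]),z-.013)))
X,e=tri(S(284,237),T(406,386)); print(X,e)
f,e=tri(S(212,502),T(312,364)); print("foot",f,e, X-f)
```

```text
0.114 [ 0.46603546 -0.2675252   0.004     ] [-0.01989989 -0.00797017  0.11      ] 11.982856726761486
0.118 [ 0.46603546 -0.2675252   0.004     ] [-0.02034444 -0.00710319  0.114     ] 11.597596771595837
0.122 [ 0.46603546 -0.2675252   0.004     ] [-0.02078899 -0.0062362   0.118     ] 11.261504408308816
[ 0.44390302 -0.27460843  0.11629488] 0.00398743235289839
foot [ 0.46356986 -0.26666724  0.00621318] 0.004448236582209544 [-0.01966684 -0.00794119  0.1100817 ]
```

>>> {"method": "apply_moves", "body": {"steps": [{"x": 1, "y": 4, "z": -20, "spin": 0}, {"x": 0, "y": 3, "z": -25, "spin": 0}, {"x": 0, "y": 0, "z": -25, "spin": 0}, {"x": 0, "y": 0, "z": -20, "spin": 0}, {"x": 0, "y": 0, "z": 0, "spin": 0}]}}

```text
time_s: 14.6
position: [0.5462, 0.0271, 0.1998]
tcp_rot: [[0.99, 0.032, -0.138], [0.137, 0.017, 0.99], [0.034, -0.999, 0.012]]
force: [0.4, 0.1, 0.3]
opening: 0.8
```

Run:
```python
from h import *
a=imaging.capture("side");b=imaging.capture("top")
s=read_state();print(s['position'],s['tcp_rot'],s['time_s'],s['opening'])
crop("",a,220,150,100,100,6,"pics/h2s.png")
crop("",b,220,130,100,100,6,"pics/h2t.png")
```

```text
[0.54834815 0.02691494 0.20227976] [[ 0.98968895  0.03762931 -0.13820208]
 [ 0.13769354  0.01579886  0.99034887]
 [ 0.03944958 -0.99916687  0.01045464]] 14.7 0.8073441773949699
```

View pics/h2s.png

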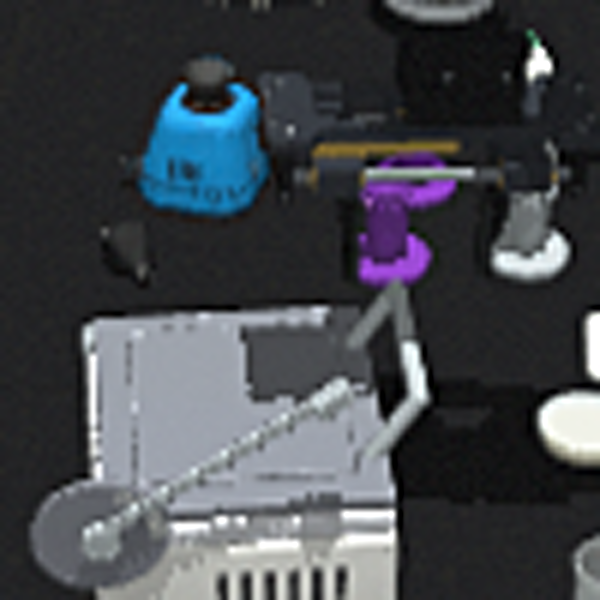

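View pics/h2t.png

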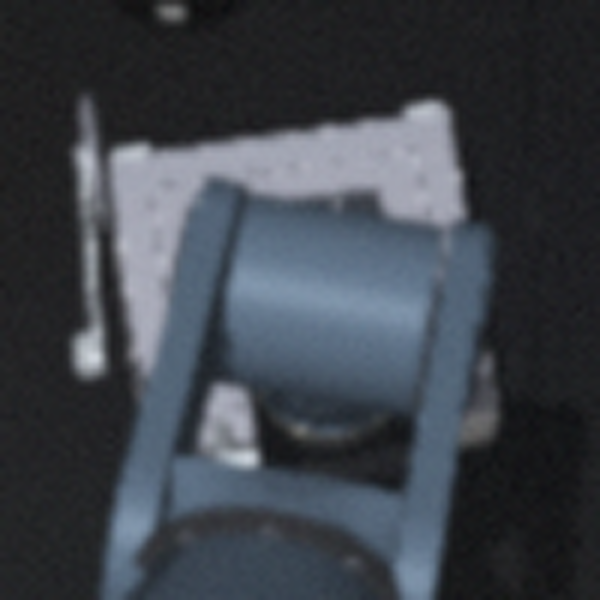

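>>> {"method": "apply_moves", "body": {"steps": [{"x": 0, "y": 2, "z": -18, "spin": 0}, {"x": 0, "y": 2, "z": -20, "spin": 0}, {"x": -1, "y": 0, "z": -15, "spin": 0}, {"x": -1, "y": 0, "z": -8, "spin": 0}, {"x": 0, "y": 0, "z": 0, "spin": 0}]}}

```text
time_s: 15.2
position: [0.5525, 0.0285, 0.148]
tcp_rot: [[0.989, 0.055, -0.134], [0.134, 0.013, 0.991], [0.056, -0.998, 0.005]]
force: [-0.6, -0.6, 1.1]
opening: 0.81
```

Run:
```python
from h import *
a=imaging.capture("side");b=imaging.capture("top")
s=read_state();print(s['position'],s['tcp_rot'],s['time_s'],s['force'])
crop("",a,220,150,100,100,6,"pics/h3s.png")
```

```text
[0.55341321 0.02836929 0.14892717] [[ 0.98926643  0.05754826 -0.13431354]
 [ 0.13382687  0.01224644  0.99092906]
 [ 0.05867111 -0.99826761  0.00441349]] 15.3 [-0.00736826 -0.5138642   0.58601381]
```

View pics/h3s.png

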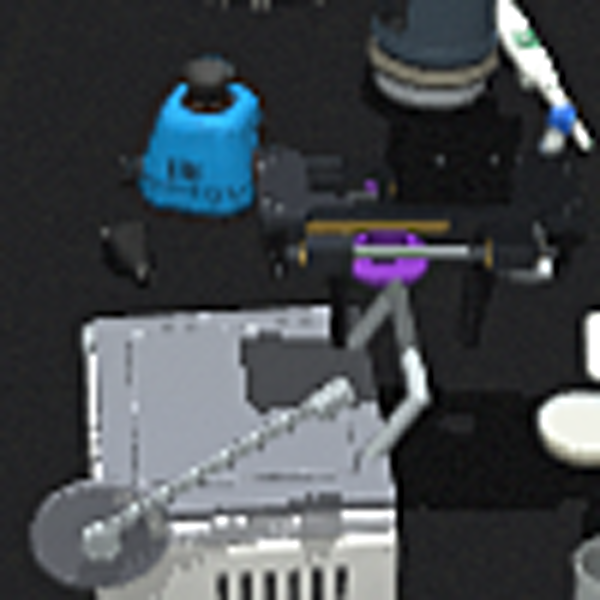

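>>> {"method": "apply_moves", "body": {"steps": [{"x": -2, "y": 1, "z": -8, "spin": 0}, {"x": -2, "y": 1, "z": -8, "spin": 0}, {"x": 0, "y": 0, "z": -3, "spin": 0}, {"x": 0, "y": 0, "z": 0, "spin": 0}]}}

```text
time_s: 15.7
position: [0.5506, 0.0303, 0.1308]
tcp_rot: [[0.989, 0.062, -0.134], [0.134, 0.012, 0.991], [0.063, -0.998, 0.003]]
force: [-0.3, 0.4, 0.4]
opening: 0.801
```

>>> {"method": "apply_moves", "body": {"steps": [{"x": 0, "y": 0, "z": -1, "spin": 0}, {"x": 0, "y": 0, "z": 0, "spin": 0}, {"x": 0, "y": 0, "z": 0, "spin": 0}, {"x": 0, "y": 0, "z": 0, "spin": 0}, {"x": 0, "y": 0, "z": 0, "spin": 0}, {"x": 0, "y": 0, "z": 0, "spin": 0}, {"x": 0, "y": 0, "z": 0, "spin": 0}, {"x": 0, "y": 0, "z": 0, "spin": 0}], "grip": 0}}

```text
time_s: 16.5
position: [0.5511, 0.0303, 0.13]
tcp_rot: [[0.989, 0.063, -0.134], [0.134, 0.011, 0.991], [0.064, -0.998, 0.003]]
force: [0.5, 0.4, 0.3]
opening: 0.164
```

Run:
```python
from h import *
a=imaging.capture("side");b=imaging.capture("top")
s=read_state();print(s['position'],s['tcp_rot'],s['time_s'],s['force'],s['opening'])
crop("",a,220,150,100,100,6,"pics/h4s.png")
```

```text
[0.55088336 0.03023567 0.12997013] [[ 0.98892883  0.06263487 -0.13452374]
 [ 0.13407835  0.01127988  0.99090654]
 [ 0.06358272 -0.99797276  0.00275702]] 16.6 [-0.39690298 -0.29991037 -0.65395584] 0.12362336745921347
```

View pics/h4s.png

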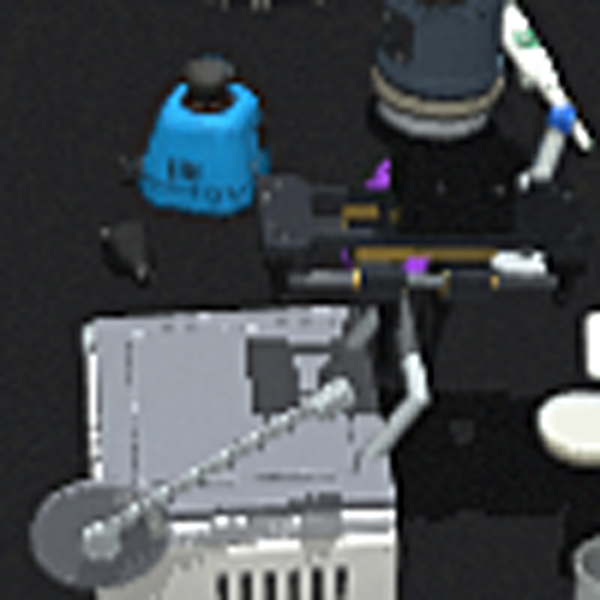

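>>> {"method": "apply_moves", "body": {"steps": [{"x": 0, "y": 0, "z": 0, "spin": 0}, {"x": 2.3, "y": 0.3, "z": 7.5, "spin": 0}, {"x": 2.3, "y": 0.3, "z": 7.5, "spin": 0}, {"x": 2.9, "y": 0.4, "z": 7.3, "spin": 0}, {"x": 2.9, "y": 0.4, "z": 7.3, "spin": 0}, {"x": 3.4, "y": 0.5, "z": 7, "spin": 0}, {"x": 3.4, "y": 0.5, "z": 7, "spin": 0}, {"x": 0, "y": 0, "z": 0, "spin": 0}]}}

```text
time_s: 17.4
position: [0.5678, 0.0327, 0.1749]
tcp_rot: [[0.989, 0.057, -0.135], [0.135, 0.011, 0.991], [0.058, -0.998, 0.003]]
force: [1.2, -0.6, -6.9]
opening: 0.131
```

Run:
```python
from h import *
a=imaging.capture("side");b=imaging.capture("top")
s=read_state();print(s['position'],s['tcp_rot'],s['time_s'],s['force'],s['opening'])
crop("",a,220,150,100,100,6,"pics/h5s.png")
```

```text
[0.56738423 0.03263649 0.17411454] [[ 0.98922433  0.0566697  -0.13499547]
 [ 0.13457578  0.01117563  0.99084028]
 [ 0.05765928 -0.99833043  0.00342884]] 17.5 [ 0.04441005 -0.73761713 -5.63187594] 0.13022453157852715
```

View pics/h5s.png

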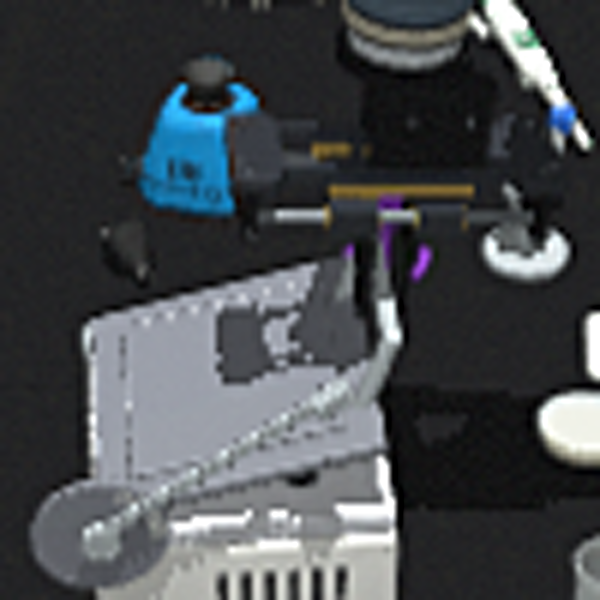

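>>> {"method": "apply_moves", "body": {"steps": [{"x": 4, "y": 0.5, "z": 7, "spin": 0}, {"x": 4, "y": 0.6, "z": 7, "spin": 0}, {"x": 4.5, "y": 0.6, "z": 6.5, "spin": 0}, {"x": 4.5, "y": 0.6, "z": 6.5, "spin": 0}, {"x": 5, "y": 0.7, "z": 6, "spin": 0}, {"x": 5, "y": 0.7, "z": 6, "spin": 0}, {"x": 5.5, "y": 0.7, "z": 5.7, "spin": 0}, {"x": 0, "y": 0, "z": 0, "spin": 0}]}}

```text
time_s: 18.3
position: [0.5991, 0.0373, 0.2197]
tcp_rot: [[0.99, 0.047, -0.135], [0.135, 0.011, 0.991], [0.048, -0.999, 0.005]]
force: [0.0, -2.2, -9.4]
opening: 0.132
```

Run:
```python
from h import *
a=imaging.capture("side");b=imaging.capture("top")
s=read_state();print(s['position'],s['tcp_rot'],s['time_s'],s['force'],s['opening'])
crop("",a,220,150,100,100,6,"pics/h6s.png")
```

```text
[0.59825042 0.03713288 0.21885876] [[ 0.98975646  0.04583664 -0.13520781]
 [ 0.13484271  0.01098016  0.99080618]
 [ 0.04689983 -0.9988886   0.00468695]] 18.4 [ 0.61445151 -1.40900555 -9.02310637] 0.12673870755305688
```

View pics/h6s.png

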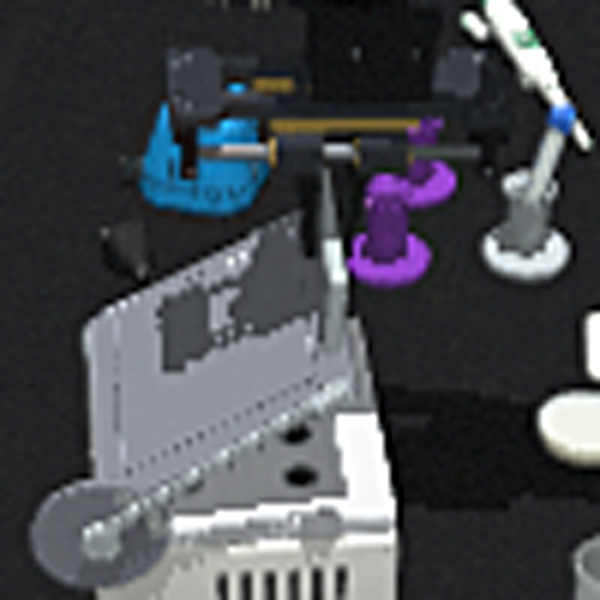

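```bash
cat > ov.py <<'E'
from h import *
import sys
x,y,th,_=0.73855923,0.05677396,0.1375672,0
c,s=np.cos(th),np.sin(th)
def L(u,v,w,a): # lid frame pt rel hinge: u rear, w up ; rotated by a
    uu=u*np.cos(a)+w*np.sin(a); ww=-u*np.sin(a)+w*np.cos(a)
    return [x+c*uu-s*v,y+s*uu+c*v,.09+ww]
def run(a_l,a_p,out,box=(232,180,56,66),sc=11):
    im=imaging.capture("side"); x0,y0,w,h=box
    I=np.ascontiguousarray(cv2.resize(im[y0:y0+h,x0:x0+w],None,fx=sc,fy=sc,interpolation=cv2.INTER_CUBIC)); J=I.copy()
    def d(P,col):
        q=(proj("side",P)-[x0,y0]+.5)*sc-.5; cv2.polylines(J,[np.round(q).astype(int)],False,col,1); return q
    for w_,col in((0.0,(255,255,0)),(.010,(255,0,0))):
        d(np.array([L(0,.096,w_,a_l),L(-.172,.096,w_,a_l),L(-.172,-.096,w_,a_l),L(0,-.096,w_,a_l)]),col)
    d(np.array([L(-.19,.055,.05,a_l),L(-.19,-.055,.05,a_l)]),(255,0,255))
    print(d(np.array([L(0,.11,0,a_p),L(-.176,.11,0,a_p)]),(0,255,0)))
    cv2.imwrite(out+"a.png",I[:,:,::-1]);cv2.imwrite(out+"b.png",J[:,:,::-1])
run(float(sys.argv[1]),float(sys.argv[2]),sys.argv[3])
E
python3 ov.py 0.52 0.637 pics/o1
```

```text
[[ 44.91296429 666.39192807]
 [499.23795785 378.31648345]]
```

View pics/o1a.png

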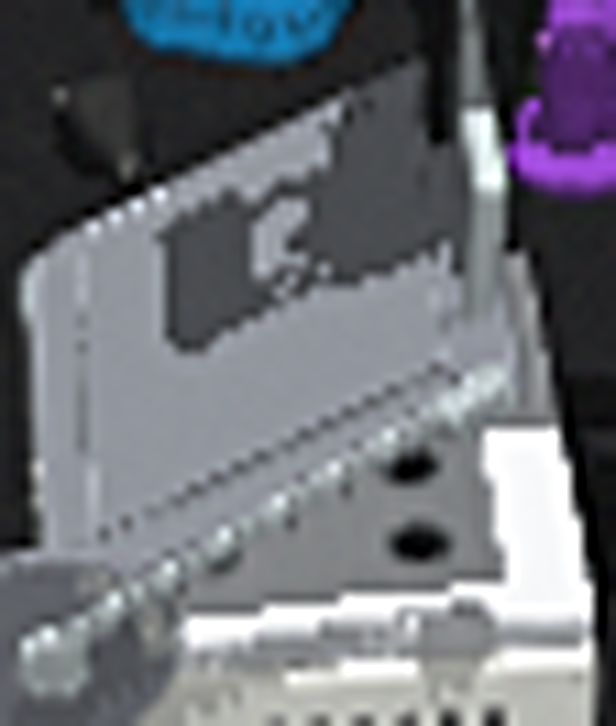

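View pics/o1b.png

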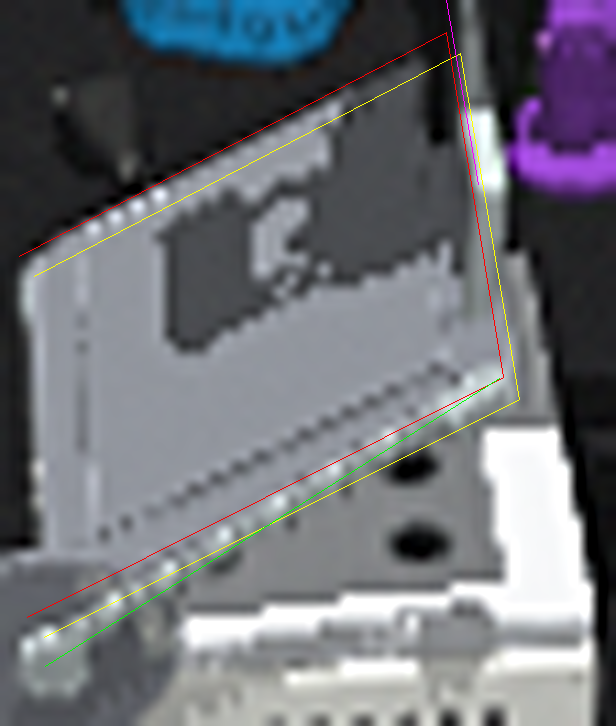

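```bash
cat > fitp.py <<'E'
from h import *
x,y,th=0.73855923,0.05677396,0.1375672
c,s=np.cos(th),np.sin(th)
def L(u,v,w,a):
    uu=u*np.cos(a)+w*np.sin(a); ww=-u*np.sin(a)+w*np.cos(a)
    return [x+c*uu-s*v,y+s*uu+c*v,.09+ww]
def slope(v,a,w=0): q=proj("side",[L(-.04,v,w,a),L(-.165,v,w,a)]); return (q[1]-q[0])[1]/(q[1]-q[0])[0]
th_=np.linspace(.3,.9,601)
SP=np.array([slope(.11,a) for a in th_]); SL=np.array([slope(.096,a,.01) for a in th_]); SR=np.array([slope(-.096,a,.01) for a in th_])
inv=lambda S,v: np.interp(-v,-S,th_)
E
python3 - <<'E'
from fitp import *
for nm in("pics/side0.png",None):
    g=(cv2.imread(nm) if nm else imaging.capture("side")[:,:,::-1]).astype(float)
    g=g.mean(2)
    xs=np.arange(242,273); pk=[]
    for X in xs:
        y0=238.3-(X-236)*.585
        r=np.arange(int(y0)-4,int(y0)+5)
        v=g[r,X]; b=np.median(g[r,X]); wgt=np.clip(v-np.percentile(v,60),0,None); pk.append((r*wgt).sum()/max(wgt.sum(),1e-6))
    pk=np.array(pk); k=np.ones(len(xs),bool)
    for _ in range(5):
        p=np.polyfit(xs[k],pk[k],1); k=abs(np.polyval(p,xs)-pk)<.8
    print(nm,p,k.sum(),np.round(pk-np.polyval(p,xs),1).tolist(),"angle",inv(SP,p[0]))
print("lid edge slopes: ",inv(SL,-.515),inv(SR,-.51), "ptr manual",inv(SP,-.579),inv(SP,-.586))
E
```

```text
pics/side0.png [ -0.6017548  379.92306961] 20 [-0.1, -3.2, -1.3, -1.6, -1.1, -0.3, 1.1, 2.7, 2.1, -0.1, -0.1, -0.2, -0.3, 0.6, 0.5, 0.6, 1.6, 3.5, 0.1, -0.4, -0.1, -0.2, 0.9, 0.2, -0.1, -0.1, -0.2, 2.4, -0.0, 0.0, -0.0] angle 0.6105769199057108
None [ -0.60719152 380.73237681] 24 [0.1, -2.3, 0.3, -1.1, 0.0, 0.4, -2.1, -0.7, -1.4, -0.0, 0.4, -1.8, 0.2, -1.0, 0.1, 0.4, -0.8, -0.6, -0.3, 0.0, 0.5, -0.8, 0.0, -0.3, 0.3, 0.5, -0.5, 0.2, 0.0, 0.1, 0.6] angle 0.6151004470724525
lid edge slopes:  0.5306930031495449 0.5070520368779763 ptr manual 0.5912953253539419 0.5972873052732265
```

>>> {"method": "apply_moves", "body": {"steps": [{"x": 5, "y": 0.7, "z": 5.5, "spin": 0}, {"x": 5.5, "y": 0.7, "z": 5, "spin": 0}, {"x": 3, "y": 0.3, "z": 3, "spin": 0}, {"x": 0, "y": 0, "z": 0, "spin": 0}, {"x": 0, "y": 0, "z": 0, "spin": 0}]}}

```text
time_s: 19.0
position: [0.611, 0.039, 0.2317]
tcp_rot: [[0.99, 0.041, -0.135], [0.135, 0.011, 0.991], [0.042, -0.999, 0.006]]
force: [0.2, -0.4, -8.7]
opening: 0.128
```

```bash
python3 - <<'E'
from rig import *
s=read_state();print(s['position'],s['tcp_rot'],s['time_s'],s['force'],s['opening'])
E
python3 ov.py 0.6 0.605 pics/o2
```

```text
[0.61097227 0.03900627 0.23170368] [[ 0.99001421  0.04075554 -0.13494759]
 [ 0.13458702  0.01147757  0.9908353 ]
 [ 0.0419309  -0.99910322  0.00587779]] 19.0 [ 0.16209317 -0.38739769 -8.74940413] 0.12762581444802562
[[ 44.91296429 666.39192807]
 [509.83798628 389.71221623]]
```

View pics/o2a.png

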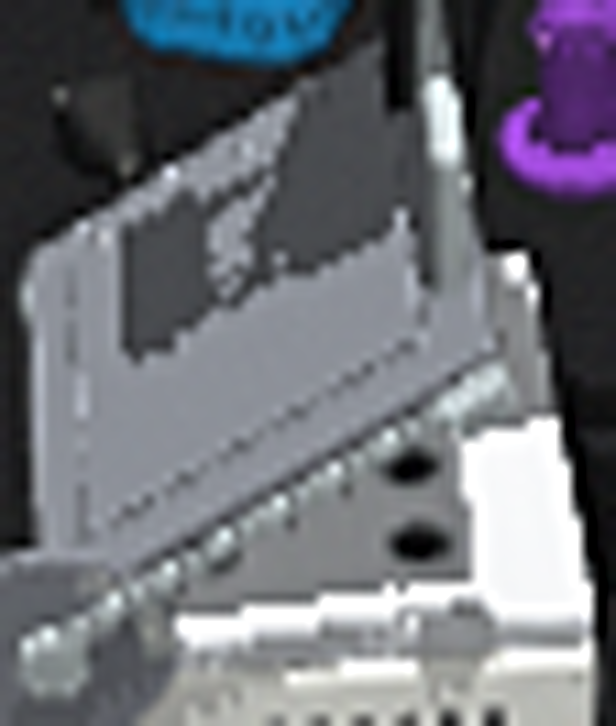

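View pics/o2b.png

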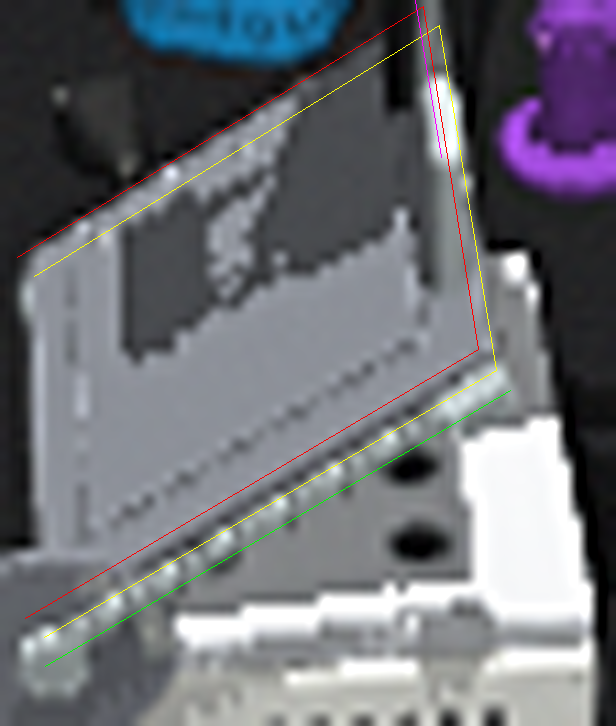

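>>> {"method": "apply_moves", "body": {"steps": [{"x": 0, "y": 0, "z": 0, "spin": 0}, {"x": 0, "y": 0, "z": 0, "spin": 0}, {"x": 0, "y": 0, "z": 0, "spin": 0}, {"x": 0, "y": 0, "z": 0, "spin": 0}]}}

```text
time_s: 19.45
position: [0.6106, 0.0389, 0.2314]
tcp_rot: [[0.99, 0.04, -0.135], [0.134, 0.012, 0.991], [0.042, -0.999, 0.006]]
force: [0.2, -1.5, -9.2]
opening: 0.125
```

Run:
```python
from h import *
for i in range(4):
    a=imaging.capture("side"); s=read_state(); print(s['time_s'],np.round(s['position'],4),np.round(s['force'],1),np.abs(s['qvel']).max(),s['opening'])
b=imaging.capture("top")
crop("",a,225,140,100,110,5.5,"pics/fs.png")
cv2.imwrite("pics/ft.png",b[:,:,::-1])
```

```text
19.5 [0.6106 0.0389 0.2314] [-0.1 -0.9 -9.4] 0.13960103499877907 0.12604314127745628
19.55 [0.6106 0.039  0.2314] [ 0.6 -1.7 -8.9] 0.09888378955018776 0.1239886057315804
19.6 [0.6106 0.0389 0.2314] [ 0.2 -1.2 -9.2] 0.15125477041400043 0.12937452878695624
19.65 [0.6106 0.039  0.2314] [-0.8 -2.1 -9.4] 0.0982260672288731 0.1229303820432919
```

View pics/fs.png

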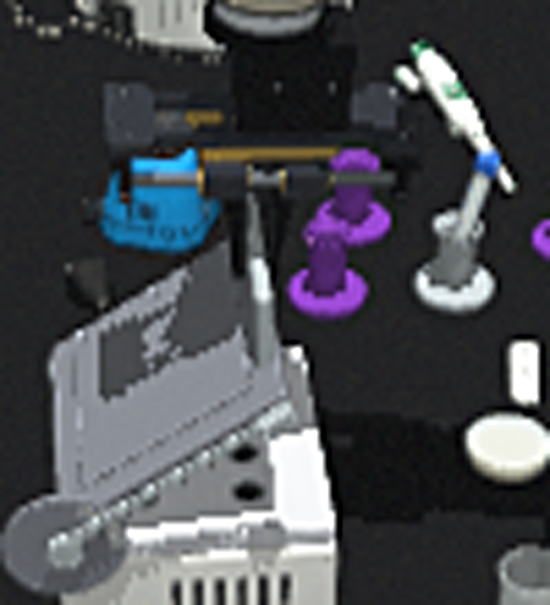

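View pics/ft.png

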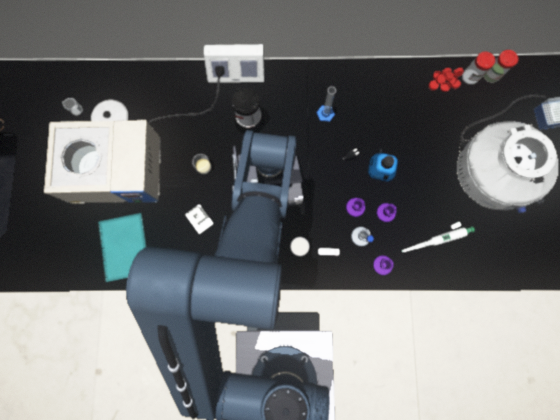

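The side picture shows the lid edge parallel to the pointer, from about (60,550) to (285,415) in the crop. The tube is still in the white/steel cup, with its cap at (487,162), and the other things on the bench are in place. The arm is still, with about 9 N on the lid, so I am handing in.

```bash
python3 -c "
from rig import job
print(job.hand_in())"
```

```text
the job is handed in; nothing more can be done
None
```

I moved the tube from the slanted rest into the steel holder cup and released it. I then lifted the incubator lid by its bar into line with the pointer and handed in at about 19.7 s with the gripper still holding it. The hand-in gives no verdict, so these results are from my own measurements.

- **Tube:** it stands in the steel cup, not a purple one, with its tip about 12–15 mm above the worktop. It leans against the rim at about 12° (0.21 rad), under the 0.26 limit but not by much. That figure assumes the tip is near the cup's centre, which I could not see.
- **Lid:** its angle is about 0.61 rad, with 0.595 and 0.625 from the arm's travel.
- **Pointer:** its angle came out between 0.59 and 0.64 rad, depending on how I measured it in the pictures. My first fit gave 0.637, while its slope in the picture gave about 0.60. In the last picture the lid edge and the pointer look parallel, and even the widest disagreement is within the 0.07 limit.
- **Hold:** the load on the gripper was steady at about 9 N, and the tool position did not drift over the last 0.2 s of readings.
- **Rest of the bench:** the pointer and the other things look unmoved in the final pictures. I judged this by eye and did not measure it.

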